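Pin the trimming jig's sled with a ball-lock pin

TASK

Push the sled that carries the carbon frame fully home into the blue clevis, then take the quick-release pin out of the wooden stand by squeezing its two orange buttons, slide it down through the clevis until its flange is down on the plate, and let go so that the balls spring out and lock. Find the hole by feel and go gently, the jig must never be pressed hard; leave everything else on the bench as it is.

Things in the scene. Friction and masses are not known exactly. Their poses are not given: they have to be found in the camera images.
- jig: the fixed trimming jig. Aluminium base plate 280 x 220 x 12 mm on the bench; origin on the bench under the sled's centre line; x along the sled's travel towards the blue clevis, y to the left of that, z up; the base reaches x -170 to +110, y -60 to +160 mm. The jig with its clevis and sled must not be pressed with over 30 N
- jig_zero (a point): zero point of the clevis's side adjustment, at the height of the flat top face of its upper plate (62 mm above the bench). The clevis hole's centre lies on the line through this point along the jig's +y, somewhere from 4 to 24 mm from it, another distance each time: not measured, but it can be seen, and felt with the pin. It stays put under load
- jig_floor (a point): on the jig's base, on the sled's centre line (14 mm left of jig_zero, 50 mm lower). The blue clevis stands here, at jig x 30 to 90 mm: two level plates 60 x 82 mm, each 8 mm thick, 12 mm apart, nothing above. Each has a round vertical hole, 13.5 mm across in the upper, 14 mm in the lower, one exactly below the other. Under the lower 22 mm are free down to the base
- sled (a joint): how far (m) the sled still is from home: 0 home at its stop, 0.06 pulled out (towards jig -x). Slides with about 2 N friction and stays where left. Its steel tongue, 10 mm thick, lies between the clevis plates; at home the tongue's hole (15 mm along x, 34 mm along y, to suit any clevis setting) is under the clevis holes
- sled_handle (a point): middle of the top edge of the sled's upright red handle, a plate 12 mm thick along the jig's x, 44 mm wide, 42 mm tall, its top 95 mm above the bench; 110 mm behind (-x) the tongue's hole. The sled's flat top is 53 mm above the bench. The black carbon frame with a steel bearing lies on it from 29 mm left of the handle's middle, up to 77 mm above the bench
- pin: the quick-release pin, 93 mm tall, about 0.1 kg, standing in the stand. Origin at the centre of its lower tip, z up along it. Steel shank 12 mm across with a 2 mm tapered tip, 44 mm long up to a flange 30 mm across, 5 mm thick; above it a black core with an orange button on either side along the pin's own y (which is the stand's y within 0.4 rad)
- pin_head (a point): the middle between the two orange buttons, 72 mm above the tip; grip here with the fingers closing along the pin's y. Each button is 16 mm wide, 28 mm tall (57 to 85 mm above the tip); 34 mm over both free, 26 mm over both squeezed
- pin_button0 (a joint): how far each button is squeezed in (m): 0 free, 0.004 fully in; the two move together. About 6 N on each side squeezes them fully; they spring out by themselves
- pin_ball0 (a joint): how far the four locking balls, 9 to 14 mm above the tip, are drawn in (m): 0 out (16 mm across them: too wide for the clevis holes), 0.002 flush with the shank; always half of the button's travel. With the flange down on the clevis they stand 2 mm below its lower plate
- stand: wooden block 95 x 56 mm, 60 mm tall, fixed on the bench; origin under its centre. The pin hangs by its flange in the 21 mm through hole at x -24 mm, the plain dowel in the one at +24 mm
- dowel: plain steel dowel with a brass head 22 mm across, 12 mm tall, hanging in the stand beside the pin; origin at its lower end. Not needed, leave it
- tray: grey tray 80 x 80 x 22 mm with two bearings; leave it
- tape: yellow roll of tape 90 mm across, 24 mm tall; leave it
- cleaner: white bottle 56 mm across, 150 mm tall; leave it
- tweezers: steel tweezers 125 mm long lying on the bench; leave them
- squeegee: mint-green flat squeegee 77 x 100 mm lying on the bench; leave it
Not all that is in view belongs to the job. What is shaped like the pin but turquoise is not meant.

How it is judged (in metres and radians):
On the way, in this order (a step that is already met when the one before it is completed fails the run):
1. the sled is fully home (within 2.5 mm) (value of joint sled below 0.0025 m), for 0.2 s.
2. with the buttons squeezed, the pin's tip is at least 12 mm down in the clevis hole (value of joint pin_button0 above 0.003 m and z of pin in the frame of jig below 0.05 m and horizontal distance between pin and jig_floor below 0.013 m), for 0.1 s.
At the end, for the whole second after the job is handed in: the sled is home (within 3 mm), the pin stands upright (within 5 degrees) through both clevis plates and the tongue with its flange down (within 3.5 mm of the upper plate), let go and at rest, buttons free (under 0.8 mm) and balls out (drawn in under 0.6 mm) under the lower plate (value of joint sled below 0.003 m and z of pin in the frame of jig below 0.0215 m and horizontal distance between pin and jig_floor below 0.013 m and angle between the z axis of pin and the z axis of jig, either way round below 0.09 rad and value of joint pin_button0 below 0.0008 m and value of joint pin_ball0 below 0.0006 m and linear speed of pin below 0.01 m/s); the robot touches nothing.
It fails at once if the jig, its clevis or sled is pressed with more than 30 N (contact force between jig and anything else above 30 N).
It fails at once if something else on the bench is moved more than 30 mm (distance of any of dowel, tray, tape, cleaner, tweezers, squeegee from where it was at the start of the episode above 0.03 m).
It also fails if it takes over 72 s, if anything falls off the work surface, if the arm or the gripper's body presses on something with over 40 N, if the wrist force passes 120 N, or if a joint passes its speed limit or range.

ROBOT

A 6-joint arm with a two-finger parallel gripper is mounted at the origin on the work surface. World frame = base frame: x ahead of the robot, y to its left, z up, the work surface at z = 0. Lengths are in m, angles in degrees, forces in N, time in s.
With the tool pointing down it reaches from about 0.25 to 0.725 m from the base axis. Payload 9.7 kg.
Tool frame: the origin (TCP) lies on the centre line of the jaws, within the pads' length; the fingertips stand 22 mm ahead of it and the grasp point (between the pads) lies 3 mm ahead of it; z points along the fingers, y is the direction in which the jaws open and shut (so a half turn about z gives the same grasp; the last joint's range is limited). The gripper opens to 85 mm and grips with 20 to 120 N. Pads are 22 mm wide; open, the fingers measure 114 mm over their backs; the gripper's body (76 mm by 85 mm) begins 54 mm behind the grasp point. The pads swing forward as they close: fully open they stand 13 mm farther back than shut.
Start: joints at [-65.718, 4.979, 10.078, 95.1, 0, 90], TCP at [0.226, -0.501, 0.253] pointing down, gripper open.
Joint ranges: [-179.16, 179.16], [-48.56, 103.87], [-65.8, 70.77], [-126.05, 130.52], [-82.76, 87.17], [-180, 180]. Speed limits (degrees/s): [127.2, 127.2, 147.25, 180, 180, 180].

INTERFACE

Orientations are given as [roll, pitch, yaw] about the fixed x, y, z axes, in that order (R = Rz(yaw) Ry(pitch) Rx(roll)).
In Python, from workcell import get_obs, camera, camera_params, job_done gives the robot as it stands.
- The arm moves only by the tool servo_tool, never from a script. Its argument "steps" is a list of rows, each an object of numbers: "x", "y", "z": the shift along the world's x, y, z in mm; "yaw": the turn about the world's z in degrees. A call has 1 to 12 rows; each row is the pose to reach, as a shift and turn from the pose measured when the call began; what a row does not reach only later rows make up. A row lasts 1/8 s, in which the tool goes at most 62.5 mm and 10.7 degrees, less where a joint would pass 70% of its speed; a pose out of reach is approached as far as the arm can. A call with a gripper value outside its range is refused whole. "grip" is the finger opening in mm, from 0 to 85.4, set as the call begins (left out, the last holds). The fingers move at their own pace and stop on an object; "grip_force" is the grip in N (left out, the last holds). Time passes only in rows, so rows that repeat a pose let the fingers close. It gives the time, the measured TCP pose, the force and the opening at its end, in the units of the state.
- get_obs(): the state, without advancing time (a new reading comes with each control period).
- camera(name): name is "scene" or "top"; returns (picture, depth): 420x560x3 uint8, red, green, blue; 420x560 float32, m along the optical axis (not along the pixel's ray), 0 where there is no reading.
- camera_params(name): a dict with "intrinsics" (3x3 intrinsics, pixels), "D" ([k1, k2, p1, p2, k3] as OpenCV has them; the pictures are not rectified), "rvec" (rotation vector, rad) and "tvec" (3), from world to camera coordinates, as OpenCV has them. Camera axes: x right, y down, z forward; pixel columns grow to the right and rows downward; lengths in m; the calibration is good to about 2 mm. A picture is of the moment at which its call begins. camera_params takes no time and is no camera call.
- job_done(): hands the job in, once; it reports no verdict.
The state is a dict: "time": time; "q": joint angles; "qd": joint speeds; "joint_efforts": joint torques, N m; "ee_pos": TCP position; "tcp_rot": TCP orientation; "wrist_force": force on the tool from outside, world axes, zero at the start; "torque": the same for the moment, N m; "opening": finger opening in m.
Only numpy, scipy, OpenCV 4.12 (cv2) and the standard library are available. Lean on these libraries where they do the work, as an engineer would, in place of code of your own. Each camera call takes 0.05 s, during which the arm holds its last target.

## Working session

There is one attempt and no reset: what is moved stays moved. The work goes in short steps, Python scripts to look and compute and a tool call to move; the robot and the scene stay as the last step left them, time stands still between calls to the robot, and variables do not carry over. Pictures are saved under pics/ and viewed, and the job is handed in when it is done.

Besides the shell and the picture viewer there is one more tool, called after "Emit:" as name([rows], argument=value, ...), one row to a line, values as JSON. servo_tool: Moves the arm, as the interface text tells. Its arguments: {"type":"object","properties":{"steps":{"type":"array"},"grip":{"type":"number"},"grip_force":{"type":"number"}},"required":["steps"]}

```bash
mkdir -p pics; ls
cat > h.py <<'E'
import numpy as np,cv2
from workcell import get_obs,camera,camera_params,job_done
def cp(n):
    p=camera_params(n);K=np.array(p['intrinsics'],float);D=np.array(p['D'],float)
    R=cv2.Rodrigues(np.array(p['rvec'],float))[0];t=np.array(p['tvec'],float).ravel();return K,D,R,t
def ray(n,uv):
    K,D,R,t=cp(n);u=cv2.undistortPoints(np.array(uv,float).reshape(-1,1,2),K,D).reshape(-1,2)
    d=np.c_[u,np.ones(len(u))]@R;return -R.T@t,d
def onplane(n,uv,z):
    c,d=ray(n,uv);s=(z-c[2])/d[:,2];return c+d*s[:,None]
def bydepth(n,uv,dep):
    c,d=ray(n,uv);return c+d*np.array(dep).reshape(-1,1)
def proj(n,P):
    K,D,R,t=cp(n);return cv2.projectPoints(np.array(P,float).reshape(-1,3),R,t,K,D)[0].reshape(-1,2)
def cloud(n,dep):
    h,w=dep.shape;v,u=np.mgrid[:h,:w];return bydepth(n,np.c_[u.ravel(),v.ravel()],dep.ravel()).reshape(h,w,3)
E
python3 - <<'E'
from h import *
for n in('scene','top'):
    im,d=camera(n);np.savez(f'{n}0.npz',im=im,d=d);cv2.imwrite(f'pics/{n}0.png',im[...,::-1])
    K,D,R,t=cp(n);print(n,K.round(1).tolist(),D,(-R.T@t).round(3),R[2].round(3))
print(get_obs())
E
```

```text
pics
scene [[489.0, 0.0, 276.0], [0.0, 489.0, 213.1], [0.0, 0.0, 1.0]] [-0.04213703  0.          0.          0.          0.        ] [ 0.989 -0.626  1.   ] [-0.407  0.496 -0.767]
top [[508.8, 0.0, 283.4], [0.0, 508.8, 203.6], [0.0, 0.0, 1.0]] [-0.0645119  0.         0.         0.         0.       ] [ 0.374 -0.036  1.332] [ 0.117 -0.012 -0.993]
{'time': 0.1, 'q': array([-6.57186211e+01,  5.01033609e+00,  1.00402105e+01,  9.50980138e+01,
       -1.06169567e-03,  9.00013588e+01]), 'qd': array([-0.03409321, -0.08938113,  0.09374361,  0.0426021 , -0.01112025,
       -0.01401247]), 'joint_efforts': array([ 1.44477108e-04, -5.21564233e+01,  4.65653121e+01,  1.60316663e-02,
       -1.99488034e-05, -1.51923376e-05]), 'ee_pos': array([ 0.22610069, -0.50120362,  0.25264192]), 'tcp_rot': array([-1.79931861e+02,  1.06331091e-03,  2.42800213e+01]), 'wrist_force': array([ 0.4430402 ,  0.49896528, -0.5405584 ]), 'torque': array([0.00363098, 0.02542871, 0.00998008]), 'opening': 0.08555189611643664}
```

View pics/scene0.png

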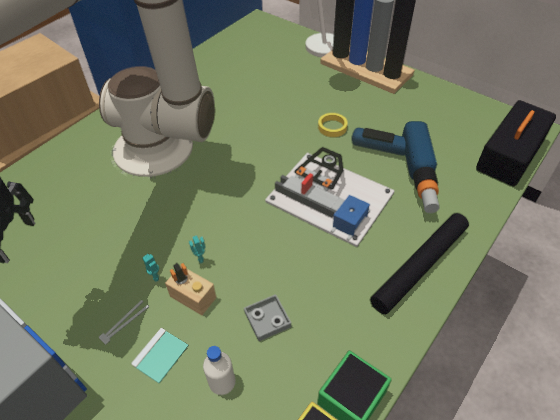

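View pics/top0.png

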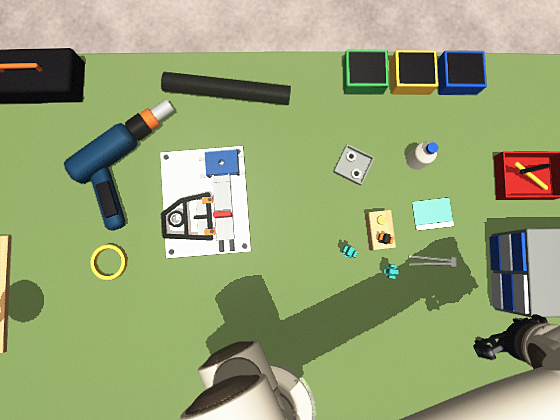

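The scene shows the jig (scene ~330,195; top 205,203), with the blue clevis at top (222,163) and the red handle at (222,213). The wooden stand is at top (381,230), with an orange-and-black head at (384,237) and brass at (382,220). There are two turquoise lookalikes at top (349,252) and (391,270). Next I'll enlarge the crops.

Run:
```python
from h import *
def crop(n,u0,v0,u1,v1,s,name):
    im=np.load(f'{n}0.npz')['im'];cv2.imwrite(f'pics/{name}.png',cv2.resize(im[v0:v1,u0:u1,::-1],None,fx=s,fy=s,interpolation=cv2.INTER_CUBIC))
crop('top',150,135,260,265,4.5,'jigtop')
crop('top',340,200,410,285,7,'pintop')
crop('scene',130,220,230,320,6,'pinscene')
crop('scene',260,140,400,245,5.5,'jigscene')
d=np.load('top0.npz')['d'];P=cloud('top',d)
for u,v in [(222,163),(222,213),(165,160),(235,240),(205,215),(384,237),(382,220),(372,245),(300,230)]:print(u,v,P[v,u].round(4))
```

```text
222 163 [0.6304 0.1053 0.0538]
222 213 [0.4981 0.0998 0.0944]
165 160 [0.6475 0.2604 0.0136]
235 240 [0.4358 0.0745 0.0139]
205 215 [0.4956 0.1447 0.0711]
384 237 [ 0.4369 -0.2955  0.0943]
382 220 [ 0.4807 -0.297   0.0689]
372 245 [ 0.4193 -0.2741  0.0483]
300 230 [ 0.4618 -0.0946 -0.0032]
```

View pics/jigtop.png

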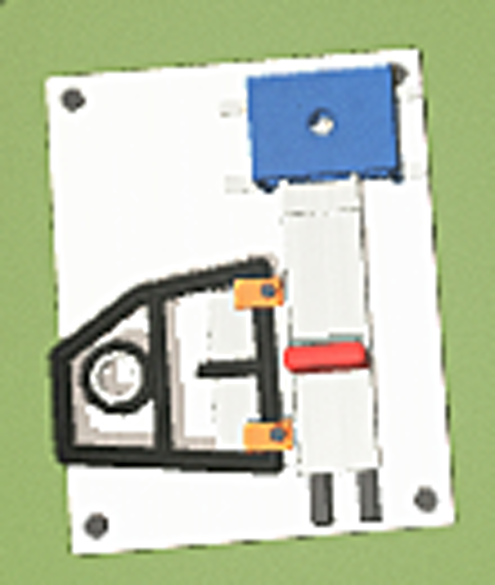

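View pics/pintop.png

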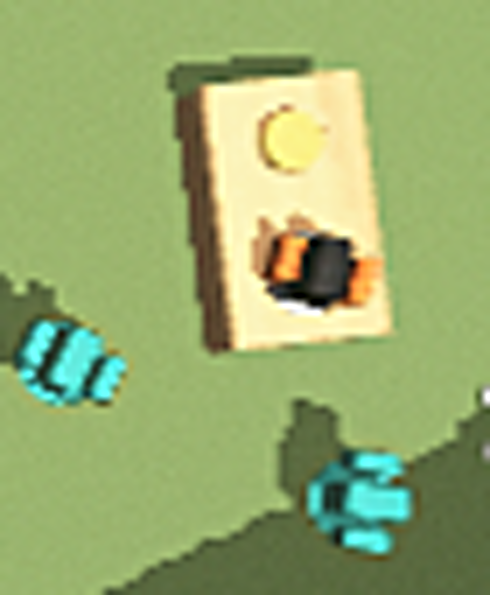

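View pics/pinscene.png

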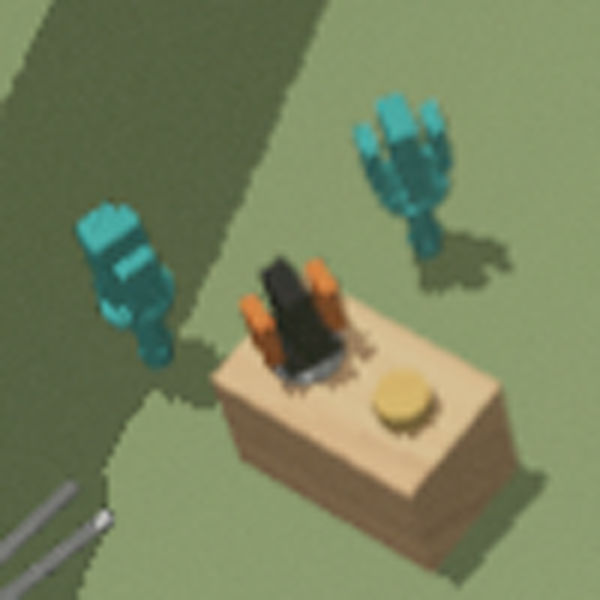

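View pics/jigscene.png

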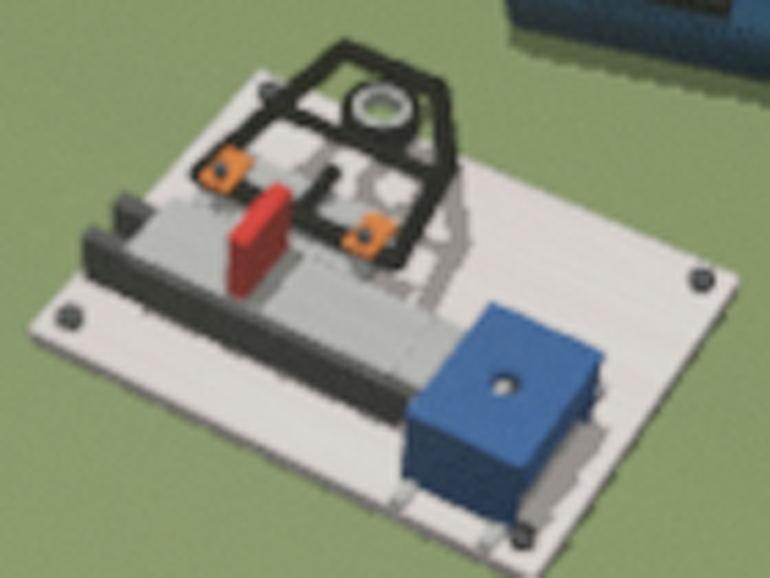

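Several things could be the pin. The orange/black pin in the stand is at top (384,237). The two turquoise ones are at (349,252) and (391,270). Only the one hanging in the wooden stand has orange buttons, and the enlarged crop confirms that it's the right one. Now I'll measure.

```bash
cat > meas.py <<'E'
from h import *
def big(im,n=6): return cv2.resize(im,None,fx=n,fy=n,interpolation=cv2.INTER_CUBIC)
S=6
def up(uv): return (np.array(uv,float)+.5)/S-.5
def mask(im,lo,hi,box):
    u0,v0,u1,v1=box
    b=cv2.cvtColor(big(im[v0:v1,u0:u1]),cv2.COLOR_RGB2HSV);return cv2.inRange(b,lo,hi)
def conts(m): 
    c,h=cv2.findContours(m,cv2.RETR_CCOMP,cv2.CHAIN_APPROX_NONE);return c,h
J={'top':(150,135,260,265),'scene':(260,140,400,245)}
E
python3 - <<'E'
from meas import *
for n in ('top','scene'):
    z=np.load(n+'0.npz');im=z['im'];box=J[n];o=np.array(box[:2])
    m=mask(im,(100,120,60),(125,255,255),box)
    c,h=conts(m)
    for i,k in enumerate(c):
        a=cv2.contourArea(k)
        if a<100: continue
        uv=up(k.reshape(-1,2))+o
        P=onplane(n,uv,0.062)
        if h[0][i][3]>=0:
            (cx,cy),ax,an=cv2.fitEllipse(P[:,:2].astype(np.float32)*1000);print(n,'hole',a,uv.mean(0).round(2),'ell',cx,cy,ax)
        else: 
            r=cv2.minAreaRect(P[:,:2].astype(np.float32)*1000);print(n,'blue outer',a,r)
            eps=cv2.approxPolyDP(k,12,True).reshape(-1,2);print((onplane(n,up(eps)+o,.062)*1000).round(1)[:,:2].tolist())
    m=mask(im,(0,130,120),(6,255,255),box)|mask(im,(174,130,120),(180,255,255),box)
    k=max(conts(m)[0],key=cv2.contourArea)
    P=onplane(n,up(k.reshape(-1,2))+o,0.095)*1000;print(n,'red',cv2.minAreaRect(P[:,:2].astype(np.float32)))
    # base plate
    w=[0,0,0,0]
# base plate from top: not green
im=np.load('top0.npz')['im'];box=J['top'];m=255-mask(im,(35,60,0),(60,255,255),box)
k=max(conts(m)[0],key=cv2.contourArea)
e=cv2.approxPolyDP(k,12,True).reshape(-1,2);print('base',(onplane('top',up(e)+box[:2],.012)*1000).round(1)[:,:2].tolist())
# depth points for calibration of top z
d=np.load('top0.npz')['d'];P=cloud('top',d)
print('plate z',np.median(P[152:170,208:218,2]),'base z',np.median(P[165:180,170:190,2]),'bench',np.median(P[180:200,290:320,2]))
d=np.load('scene0.npz')['d'];P=cloud('scene',d)
E
```

```text
top blue outer 26569.0 ((629.960205078125, 106.56607055664062), (63.4217643737793, 82.37741088867188), 4.376378536224365)
[[664.2, 68.4], [657.7, 147.7], [599.2, 144.4], [600.9, 70.6], [607.3, 64.3]]
top hole 880.0 [220.72 161.94] ell 630.86083984375 107.0765380859375 (13.859661102294922, 15.665823936462402)
top red ((495.57110595703125, 100.337890625), (14.719470024108887, 44.24449157714844), 3.52581524848938)
scene blue outer 392.0 ((673.687744140625, 42.54326629638672), (17.757368087768555, 11.785755157470703), 73.59542846679688)
[[672.8, 51.7], [665.9, 35.6], [678.9, 39.7]]
scene blue outer 22011.0 ((640.0299072265625, 101.38330078125), (67.17469787597656, 87.87024688720703), 3.0604920387268066)
[[604.3, 140.8], [609.5, 63.0], [673.0, 59.6], [673.1, 111.2], [659.8, 145.2]]
scene hole 663.5 [351.16 209.86] ell 635.3956909179688 102.71830749511719 (12.749798774719238, 15.245713233947754)
scene blue outer 1307.0 ((603.0762939453125, 389.039306640625), (19.590591430664062, 32.688331604003906), 28.751676559448242)
[[589.8, 397.5], [601.9, 375.9], [607.0, 385.8], [619.4, 379.6], [603.8, 408.1]]
scene red ((503.12115478515625, 86.54571533203125), (14.742527961730957, 64.43315887451172), 8.723727226257324)
base [[685.9, 56.6], [668.4, 275.2], [513.9, 260.3], [504.3, 268.4], [391.7, 254.1], [407.9, 34.8]]
plate z 0.06280228045747471 base z 0.013041682527159093 bench 0.0012099738458409837
```

Run:
```python
from meas import *
B={'top':(340,200,410,285),'scene':(130,220,230,320)}
cc={}
for n in ('top','scene'):
    z=np.load(n+'0.npz');im=z['im'];box=B[n];o=np.array(box[:2])
    m=mask(im,(3,170,120),(15,255,255),box)
    for k in conts(m)[0]:
        a=cv2.contourArea(k)
        if a<150: continue
        uv=up(k.reshape(-1,2))+o
        M=cv2.moments(k);c=up([M['m10']/M['m00'],M['m01']/M['m00']])+o
        P=onplane(n,[c],.101)[0]*1000
        print(n,a,c.round(2),'z101:',P[:2].round(1),'z88',(onplane(n,[c],.088)[0]*1000)[:2].round(1))
    m=mask(im,(0,0,0),(180,255,60),box)
    for k in conts(m)[0]:
        a=cv2.contourArea(k)
        if a<300: continue
        M=cv2.moments(k);c=up([M['m10']/M['m00'],M['m01']/M['m00']])+o
        print(n,'black',a,c.round(1),(onplane(n,[c],.109)[0]*1000).round(1))
    m=mask(im,(20,90,150),(28,255,255),box)
    for k in conts(m)[0]:
        a=cv2.contourArea(k)
        if a<300: continue
        P=onplane(n,up(k.reshape(-1,2))+o,.072)*1000
        print(n,'brass?',a,cv2.minEnclosingCircle(P[:,:2].astype(np.float32)))
    m=mask(im,(8,40,60),(25,255,255),box)
    k=max(conts(m)[0],key=cv2.contourArea)
    e=cv2.approxPolyDP(k,12,True).reshape(-1,2);print(n,'stand',(onplane(n,up(e)+o,.06)*1000).round(1)[:,:2].tolist())
    P=cloud(n,z['d']);u0,v0,u1,v1=box;q=P[v0:v1,u0:u1].reshape(-1,3)
    g=q[(q[:,2]>.102)&(q[:,2]<.12)];print(n,'core top pts',len(g),g.mean(0).round(4),g.min(0).round(4),g.max(0).round(4))
    g=q[(q[:,2]>.085)&(q[:,2]<.12)];print(n,'head pts',len(g),g.mean(0).round(4),g.min(0).round(4),g.max(0).round(4))
```

```text
top 287.5 [390.35 239.85] z101: [ 429.5 -309.4] z88 [ 430.1 -312.3]
top 159.0 [382.08 237.  ] z101: [ 436.6 -289.4] z88 [ 437.3 -292.1]
top 245.0 [379.66 236.35] z101: [ 438.2 -283.5] z88 [ 438.9 -286.1]
top black 2268.5 [385.4 238.6] [ 432.2 -295.7  109. ]
top black 747.5 [386.5 238.4] [ 432.8 -298.3  109. ]
top brass? 2534.0 ((482.0019836425781, -294.5373840332031), 14.109147071838379)
top brass? 451.0 ((454.43048095703125, -267.6523132324219), 47.48130798339844)
top brass? 1023.0 ((463.7727355957031, -315.2933654785156), 42.37309646606445)
top stand [[507.0, -306.6], [454.7, -310.5], [444.5, -325.0], [446.7, -314.9], [426.2, -315.2], [420.4, -305.8], [426.5, -326.6], [416.2, -313.2], [419.4, -326.8], [412.7, -328.3], [506.0, -321.0]]
top core top pts 64 [ 0.4348 -0.2985  0.1081] [ 0.4239 -0.3159  0.1021] [ 0.4457 -0.2839  0.1151]
top head pts 258 [ 0.4028 -0.2777  0.0961] [ 0.3372 -0.3255  0.085 ] [ 0.4465 -0.1956  0.1151]
scene 545.5 [172.58 272.8 ] z101: [ 436.8 -315.7] z88 [ 428.8 -311.2]
scene 464.5 [183.16 266.92] z101: [ 444.4 -290.5] z88 [ 436.5 -285.7]
scene black 3968.0 [179.2 273.3] [ 454.1 -310.6  109. ]
scene brass? 2640.0 ((485.14898681640625, -299.0486755371094), 14.681428909301758)
scene stand [[407.4, -269.9], [411.0, -280.6], [449.2, -294.5], [447.7, -309.5], [436.5, -314.3], [416.3, -296.6], [399.0, -297.3], [413.7, -308.9], [415.7, -330.8], [444.3, -345.3], [538.8, -337.9], [533.1, -288.2], [504.8, -266.2]]
scene core top pts 69 [ 0.4388 -0.3015  0.1073] [ 0.4264 -0.3179  0.1021] [ 0.45   -0.2861  0.1128]
scene head pts 300 [ 0.4133 -0.2896  0.0958] [ 0.3399 -0.3293  0.0851] [ 0.4503 -0.1991  0.1128]
```

Estimates in mm:

| Thing | Position | Yaw | Notes |
|---|---|---|---|
| Jig origin | (572,107.6) | 4.5° | |
| Handle | jig x ≈ -76 | – | sled about 25 mm out |
| Hole | (631.7,107.3) | – | |
| Pin | (434,-298.5) | -17.5° | |

First I'll go behind the handle with the fingers shut.

Emit:
servo_tool([
  {"x": 22, "y": 55, "yaw": -2},
  {"x": 44, "y": 110, "yaw": -4},
  {"x": 66, "y": 165, "yaw": -6},
  {"x": 88, "y": 220, "yaw": -8},
  {"x": 110, "y": 275, "yaw": -10},
  {"x": 132, "y": 330, "yaw": -12},
  {"x": 154, "y": 385, "yaw": -14},
  {"x": 176, "y": 440, "yaw": -16},
  {"x": 198, "y": 495, "yaw": -18},
  {"x": 220, "y": 550, "yaw": -19.8},
  {"x": 241, "y": 599.6, "yaw": -19.8},
  {"x": 241, "y": 599.6, "yaw": -19.8},
], grip=0, grip_force=20)

```text
schema error: expected keys x, y, z, yaw
```

Emit:
servo_tool([
  {"x": 22, "y": 55, "z": 0, "yaw": -2},
  {"x": 44, "y": 110, "z": 0, "yaw": -4},
  {"x": 66, "y": 165, "z": 0, "yaw": -6},
  {"x": 88, "y": 220, "z": 0, "yaw": -8},
  {"x": 110, "y": 275, "z": 0, "yaw": -10},
  {"x": 132, "y": 330, "z": 0, "yaw": -12},
  {"x": 154, "y": 385, "z": 0, "yaw": -14},
  {"x": 176, "y": 440, "z": 0, "yaw": -16},
  {"x": 198, "y": 495, "z": 0, "yaw": -18},
  {"x": 220, "y": 550, "z": 0, "yaw": -19.8},
  {"x": 241, "y": 599.6, "z": 0, "yaw": -19.8},
  {"x": 241, "y": 599.6, "z": 0, "yaw": -19.8},
], grip=0, grip_force=20)

```text
time: 1.6
ee_pos: [0.4719, 0.0661, 0.2516]
tcp_rot: [-178.5, 0.1, 7.2]
wrist_force: [-0.2, -0.2, 0.4]
opening: 0.0001
```

Now down behind the handle.

Emit:
servo_tool([
  {"x": -5, "y": 32, "z": 0, "yaw": -2.7},
  {"x": -5, "y": 32, "z": -40, "yaw": -2.7},
  {"x": -5, "y": 32, "z": -80, "yaw": -2.7},
  {"x": -5, "y": 32, "z": -120, "yaw": -2.7},
  {"x": -5, "y": 32, "z": -145, "yaw": -2.7},
  {"x": -5, "y": 32, "z": -163, "yaw": -2.7},
  {"x": -5, "y": 32, "z": -163, "yaw": -2.7},
  {"x": -5, "y": 32, "z": -163, "yaw": -2.7},
])

```text
time: 2.6
ee_pos: [0.4709, 0.0681, 0.0897]
tcp_rot: [-177.2, 0.1, 6.7]
wrist_force: [-0.6, -0.4, 0.6]
opening: 0.0003
```

Run:
```python
from h import *
im,d=camera('scene');cv2.imwrite('pics/s1.png',cv2.resize(im[100:250,240:400,::-1],None,fx=4,fy=4,interpolation=cv2.INTER_CUBIC))
o=get_obs();print(o['ee_pos'],o['tcp_rot'],o['wrist_force'])
```

```text
[0.47099636 0.06820108 0.08985199] [-1.77200959e+02  5.45096628e-02  6.74977624e+00] [-0.02796815 -0.63559834 -0.41081006]
```

View pics/s1.png

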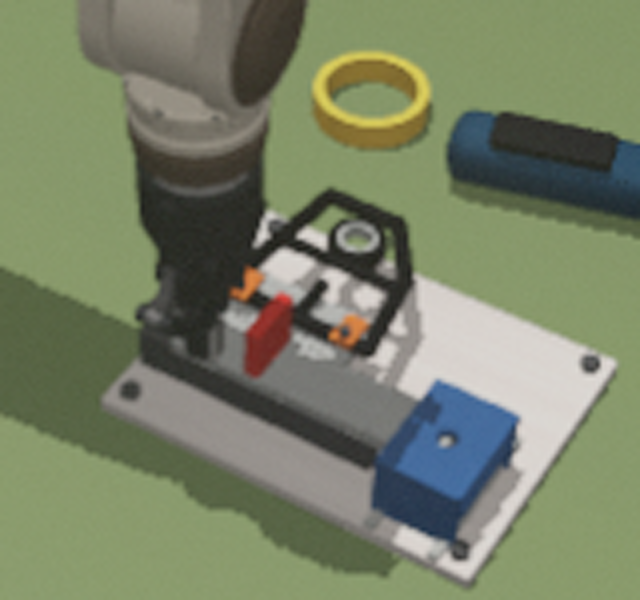

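The fingers are down behind the handle at picture (200,340). But y came up 30 mm short and the tool is tilted 3°, so I'll check the joints.

Run:
```python
from h import *
o=get_obs();print(o['q'].round(2),o['qd'].round(2))
```

```text
[  6.69  -5.12 -18.12  77.05   2.8  179.94] [ 0.17  0.08  0.02 -0.05 -0.04 -0.01]
```

Joint 6 is at its limit, since yaw = q1+180−q6. I'll push with yaw 15° instead.

Emit:
servo_tool([
  {"x": -4, "y": 0, "z": 0, "yaw": 8.3},
  {"x": -4, "y": 15, "z": 0, "yaw": 8.3},
  {"x": -4, "y": 29, "z": 0, "yaw": 8.3},
  {"x": -4, "y": 29, "z": 0, "yaw": 8.3},
  {"x": -4, "y": 29, "z": 0, "yaw": 8.3},
])

```text
time: 3.28
ee_pos: [0.467, 0.0975, 0.0898]
tcp_rot: [-177.2, 0.1, 15.0]
wrist_force: [0.1, -0.7, 0.6]
opening: 0.0
```

Position is good, but a ~2.8° tilt remains. I'll correct it later using the opposite joint limit. Now I'll push the sled.

Emit:
servo_tool([
  {"x": 4, "y": 0.3, "z": 0, "yaw": 0},
  {"x": 8, "y": 0.6, "z": 0, "yaw": 0},
  {"x": 11, "y": 0.9, "z": 0, "yaw": 0},
  {"x": 14, "y": 1.1, "z": 0, "yaw": 0},
  {"x": 17, "y": 1.3, "z": 0, "yaw": 0},
  {"x": 20, "y": 1.6, "z": 0, "yaw": 0},
])

```text
time: 4.03
ee_pos: [0.487, 0.099, 0.0897]
tcp_rot: [-177.2, 0.1, 15.0]
wrist_force: [-2.3, -1.8, 1.4]
opening: -0.0001
```

Emit:
servo_tool([
  {"x": 2, "y": 0.2, "z": 0, "yaw": 0},
  {"x": 4, "y": 0.3, "z": 0, "yaw": 0},
  {"x": 6, "y": 0.5, "z": 0, "yaw": 0},
  {"x": 8, "y": 0.6, "z": 0, "yaw": 0},
])

```text
time: 4.53
ee_pos: [0.4951, 0.0996, 0.0897]
tcp_rot: [-177.2, 0.1, 15.0]
wrist_force: [-2.2, -0.8, 0.6]
opening: -0.0
```

Run:
```python
from meas import *
for n in('scene','top'):
    im,d=camera(n);box=J[n];o=np.array(box[:2])
    m=mask(im,(0,130,90),(6,255,255),box)|mask(im,(174,130,90),(180,255,255),box)
    k=max(conts(m)[0],key=cv2.contourArea)
    P=onplane(n,up(k.reshape(-1,2))+o,0.095)*1000;print(n,'red',cv2.contourArea(k),cv2.minAreaRect(P[:,:2].astype(np.float32)))
    cv2.imwrite(f'pics/push_{n}.png',big(im[box[1]:box[3],box[0]:box[2],::-1],5))
```

```text
scene red 5009.5 ((523.5941162109375, 85.25459289550781), (26.607662200927734, 70.43374633789062), 4.434162616729736)Traceback (most recent call last):
  File "<stdin>", line 5, in <module>
ValueError: max() iterable argument is empty
```

View pics/push_scene.png

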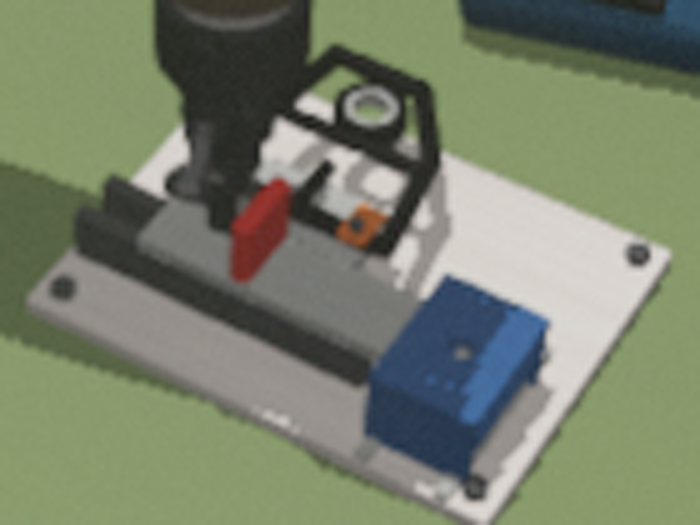

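The handle is moving, with the fingers on it. I'll continue with care.

Emit:
servo_tool([
  {"x": 1, "y": 0.1, "z": 0, "yaw": 0},
  {"x": 2, "y": 0.2, "z": 0, "yaw": 0},
  {"x": 3, "y": 0.2, "z": 0, "yaw": 0},
  {"x": 4, "y": 0.3, "z": 0, "yaw": 0},
])

```text
time: 5.12
ee_pos: [0.4993, 0.0999, 0.0898]
tcp_rot: [-177.2, 0.1, 15.0]
wrist_force: [-2.6, -0.9, 1.2]
opening: 0.0001
```

Emit:
servo_tool([
  {"x": 1, "y": 0.1, "z": 0, "yaw": 0},
  {"x": 2, "y": 0.2, "z": 0, "yaw": 0},
  {"x": 2.5, "y": 0.2, "z": 0, "yaw": 0},
])

```text
time: 5.5
ee_pos: [0.5019, 0.1001, 0.0897]
tcp_rot: [-177.2, 0.1, 15.0]
wrist_force: [-2.4, -1.0, 1.2]
opening: 0.0005
```

Emit:
servo_tool([
  {"x": 0.7, "y": 0.1, "z": 0, "yaw": 0},
  {"x": 1.4, "y": 0.1, "z": 0, "yaw": 0},
  {"x": 2, "y": 0.2, "z": 0, "yaw": 0},
])

```text
time: 5.88
ee_pos: [0.5039, 0.1003, 0.0897]
tcp_rot: [-177.2, 0.1, 15.0]
wrist_force: [-2.2, -1.4, 0.6]
opening: -0.0001
```

Emit:
servo_tool([
  {"x": 0.7, "y": 0.1, "z": 0, "yaw": 0},
  {"x": 1.4, "y": 0.1, "z": 0, "yaw": 0},
  {"x": 2, "y": 0.2, "z": 0, "yaw": 0},
])

```text
time: 6.25
ee_pos: [0.5054, 0.1004, 0.0897]
tcp_rot: [-177.2, 0.1, 15.0]
wrist_force: [-8.1, -2.1, 3.9]
opening: -0.0002
```

The stop is felt at 8 N, so the sled is home. I'll back off, rise and turn the wrist the long way to undo the tilt.

Emit:
servo_tool([
  {"x": -3, "y": -0.3, "z": 0, "yaw": 0},
  {"x": -12, "y": -1, "z": 0, "yaw": 0},
  {"x": -14, "y": -1, "z": 30, "yaw": 0},
  {"x": -14, "y": -1, "z": 80, "yaw": 0},
  {"x": -20, "y": -5, "z": 130, "yaw": 10},
  {"x": -30, "y": -20, "z": 170, "yaw": 20},
  {"x": -40, "y": -40, "z": 170, "yaw": 30},
  {"x": -50, "y": -60, "z": 170, "yaw": 40},
  {"x": -60, "y": -80, "z": 170, "yaw": 50},
  {"x": -70, "y": -100, "z": 170, "yaw": 60},
  {"x": -80, "y": -120, "z": 170, "yaw": 70},
  {"x": -90, "y": -140, "z": 170, "yaw": 80},
])

```text
time: 7.75
ee_pos: [0.4148, -0.04, 0.2597]
tcp_rot: [-177.3, 0.1, 95.4]
wrist_force: [0.3, -0.2, 0.1]
opening: -0.0001
```

Emit:
servo_tool([
  {"x": 0, "y": -10, "z": 0, "yaw": 10},
  {"x": 0, "y": -20, "z": 0, "yaw": 20},
  {"x": 0, "y": -30, "z": 0, "yaw": 30},
  {"x": 0, "y": -40, "z": 0, "yaw": 40},
  {"x": 0, "y": -50, "z": 0, "yaw": 50},
  {"x": 0, "y": -60, "z": 0, "yaw": 60},
  {"x": 0, "y": -60, "z": 0, "yaw": 70},
  {"x": 0, "y": -60, "z": 0, "yaw": 80},
  {"x": 0, "y": -60, "z": 0, "yaw": 90},
  {"x": 0, "y": -60, "z": 0, "yaw": 100},
  {"x": 0, "y": -60, "z": 0, "yaw": 110},
  {"x": 0, "y": -60, "z": 0, "yaw": 120},
])

```text
time: 9.25
ee_pos: [0.4145, -0.0999, 0.2598]
tcp_rot: [-177.2, 0.2, -144.3]
wrist_force: [0.6, -0.2, -0.1]
opening: 0.0002
```

Run:
```python
from meas import *
o=get_obs();print(o['time'],o['q'].round(2),o['ee_pos'].round(4),o['tcp_rot'].round(2))
for n in('scene','top'):
    im,d=camera(n);np.savez(f'{n}2.npz',im=im,d=d);box=J[n];cv2.imwrite(f'pics/home_{n}.png',big(im[box[1]:box[3],box[0]:box[2],::-1],5))
```

```text
9.25 [-12.48 -13.75  -6.8   94.77  -1.72 -48.23] [ 0.4145 -0.0999  0.2598] [-177.23    0.18 -144.28]
```

View pics/home_top.png

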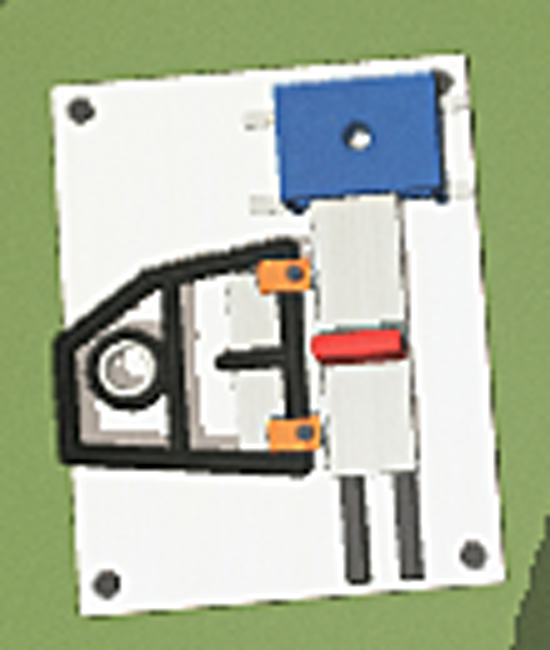

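The sled is home: the gap to the clevis has closed and light shows through the hole at (358,137) in the crop. I'll go on turning to the other limit.

Emit:
servo_tool([
  {"x": 0, "y": 0, "z": 0, "yaw": 10.5},
  {"x": 0, "y": 0, "z": 0, "yaw": 21},
  {"x": 0, "y": 0, "z": 0, "yaw": 31.5},
  {"x": 0, "y": 0, "z": 0, "yaw": 42},
  {"x": 0, "y": 0, "z": 0, "yaw": 52.5},
  {"x": 0, "y": 0, "z": 0, "yaw": 63},
  {"x": 0, "y": 0, "z": 0, "yaw": 73.5},
  {"x": 0, "y": 0, "z": 0, "yaw": 84},
  {"x": 0, "y": 0, "z": 0, "yaw": 94.5},
  {"x": 0, "y": 0, "z": 0, "yaw": 105},
  {"x": 0, "y": 0, "z": 0, "yaw": 115.5},
  {"x": 0, "y": 0, "z": 0, "yaw": 126},
])

```text
time: 10.85
ee_pos: [0.4143, -0.0998, 0.2599]
tcp_rot: [-177.2, 0.2, -18.4]
wrist_force: [-0.9, 0.2, -0.9]
opening: 0.0001
```

Emit:
servo_tool([
  {"x": 0, "y": -10, "z": 0, "yaw": 6},
  {"x": 0, "y": -20, "z": 0, "yaw": 6},
  {"x": 0, "y": -30, "z": 0, "yaw": 6},
  {"x": 0, "y": -30, "z": 0, "yaw": 6},
])

```text
time: 11.35
ee_pos: [0.4217, -0.1017, 0.2599]
tcp_rot: [-178.5, 0.2, -14.6]
wrist_force: [0.4, -0.6, 0.7]
opening: 0.0002
```

Run:
```python
from h import *
o=get_obs();print(o['time'],o['q'].round(2),o['ee_pos'].round(4),o['tcp_rot'].round(2))
```

```text
11.35 [ -14.48  -10.48   -4.04   96.63    1.52 -179.86] [ 0.4217 -0.1017  0.2599] [-178.48    0.2   -14.62]
```

The tilt is now 1.5° and falling, so I'll repeat that.

Emit:
servo_tool([
  {"x": 0, "y": -20, "z": 0, "yaw": 2},
  {"x": 0, "y": -30, "z": 0, "yaw": 2},
  {"x": 0, "y": -30, "z": 0, "yaw": 2},
])

```text
time: 11.72
ee_pos: [0.428, -0.1074, 0.2598]
tcp_rot: [-179.6, 0.2, -14.4]
wrist_force: [-0.0, -0.1, -0.6]
opening: -0.0002
```

Run:
```python
from h import *
o=get_obs();print(o['time'],o['q'].round(2),o['ee_pos'].round(4),o['tcp_rot'].round(2))
```

```text
11.725 [ -14.35   -9.43   -3.15   96.51    0.44 -179.93] [ 0.428  -0.1074  0.2598] [-179.56    0.24  -14.42]
```

Emit:
servo_tool([
  {"x": 0, "y": -11, "z": 0, "yaw": 0.7},
  {"x": 0, "y": -11, "z": 0, "yaw": 0.7},
])

```text
time: 11.98
ee_pos: [0.4304, -0.1096, 0.2597]
tcp_rot: [-180.0, 0.2, -14.4]
wrist_force: [0.3, -0.1, -0.5]
opening: 0.0004
```

Run:
```python
from h import *
o=get_obs();print(o['time'],o['q'].round(2),o['ee_pos'].round(4),o['tcp_rot'].round(2))
```

```text
11.975 [-1.4310e+01 -9.0400e+00 -2.8200e+00  9.6460e+01  4.0000e-02 -1.7994e+02] [ 0.4304 -0.1096  0.2597] [-179.96    0.24  -14.37]
```

Upright. Now I'll turn back by half, to yaw 162.5 (the same grasp as -17.5), go over the pin and open.

Emit:
servo_tool([
  {"x": 0, "y": 0, "z": 0, "yaw": -10},
  {"x": 0, "y": 0, "z": 0, "yaw": -20},
  {"x": 0, "y": -15, "z": 0, "yaw": -30},
  {"x": 0, "y": -30, "z": 0, "yaw": -40},
  {"x": 0, "y": -50, "z": 0, "yaw": -50},
  {"x": 0, "y": -70, "z": 0, "yaw": -60},
  {"x": 0, "y": -90, "z": 0, "yaw": -70},
  {"x": 0, "y": -110, "z": 0, "yaw": -80},
  {"x": 0, "y": -130, "z": 0, "yaw": -90},
  {"x": 0, "y": -150, "z": 0, "yaw": -100},
  {"x": 2, "y": -170, "z": 0, "yaw": -110},
  {"x": 3.6, "y": -189, "z": 0, "yaw": -120},
], grip=60)

```text
time: 13.48
ee_pos: [0.434, -0.2992, 0.2597]
tcp_rot: [-180.0, 0.2, -134.7]
wrist_force: [0.7, -0.3, -0.2]
opening: 0.0603
```

Emit:
servo_tool([
  {"x": 0, "y": 0, "z": -10, "yaw": -10},
  {"x": 0, "y": 0, "z": -30, "yaw": -20},
  {"x": 0, "y": 0, "z": -50, "yaw": -30},
  {"x": 0, "y": 0, "z": -70, "yaw": -40},
  {"x": 0, "y": 0, "z": -80, "yaw": -50},
  {"x": 0, "y": 0, "z": -90, "yaw": -60},
  {"x": 0, "y": 0, "z": -90, "yaw": -63},
  {"x": 0, "y": 0, "z": -90, "yaw": -63},
])

```text
time: 14.48
ee_pos: [0.434, -0.2992, 0.1696]
tcp_rot: [-180.0, 0.2, 162.3]
wrist_force: [-0.2, -1.3, -0.6]
opening: 0.0599
```

Run:
```python
from meas import *
o=get_obs();print(o['time'],o['q'].round(2),o['ee_pos'].round(4),o['tcp_rot'].round(2))
n='scene';im,d=camera(n);cv2.imwrite('pics/pre_scene.png',big(im[200:320,120:250,::-1],5))
```

```text
14.475 [-3.460e+01  7.400e-01 -3.590e+00  8.544e+01  4.000e-02 -1.693e+01] [ 0.434  -0.2992  0.1696] [-179.97    0.23  162.33]
```

View pics/pre_scene.png

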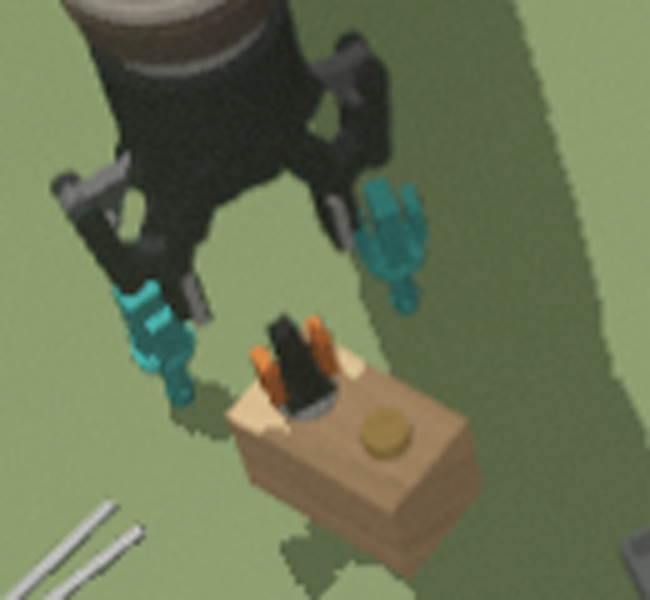

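The fingers straddle the pin along its buttons. Going down.

Emit:
servo_tool([
  {"x": 0, "y": 0.6, "z": -20, "yaw": 0},
  {"x": 0, "y": 0.6, "z": -40, "yaw": 0},
  {"x": 0, "y": 0.6, "z": -55, "yaw": 0},
  {"x": 0, "y": 0.6, "z": -68, "yaw": 0},
  {"x": 0, "y": 0.6, "z": -78, "yaw": 0},
  {"x": 0, "y": 0.6, "z": -78, "yaw": 0},
])

```text
time: 15.28
ee_pos: [0.4338, -0.2984, 0.0911]
tcp_rot: [-180.0, 0.2, 162.4]
wrist_force: [-0.5, 0.3, -0.0]
opening: 0.0603
```

Emit:
servo_tool([
  {"x": 0, "y": 0, "z": 0, "yaw": 0},
  {"x": 0, "y": 0, "z": 0, "yaw": 0},
  {"x": 0, "y": 0, "z": 0, "yaw": 0},
  {"x": 0, "y": 0, "z": 0, "yaw": 0},
  {"x": 0, "y": 0, "z": 0, "yaw": 0},
], grip=36)

```text
time: 15.9
ee_pos: [0.4338, -0.2985, 0.0912]
tcp_rot: [-180.0, 0.2, 162.4]
wrist_force: [-0.3, 0.4, -0.6]
opening: 0.036
```

Run:
```python
from meas import *
o=get_obs();print(o['time'],o['ee_pos'].round(4),o['tcp_rot'].round(2),o['wrist_force'].round(1))
n='scene';im,d=camera(n);cv2.imwrite('pics/pre2.png',big(im[220:320,130:230,::-1],6))
```

```text
15.9 [ 0.4338 -0.2985  0.0912] [-179.98    0.2   162.38] [-0.3  0.4 -0.6]
```

View pics/pre2.png

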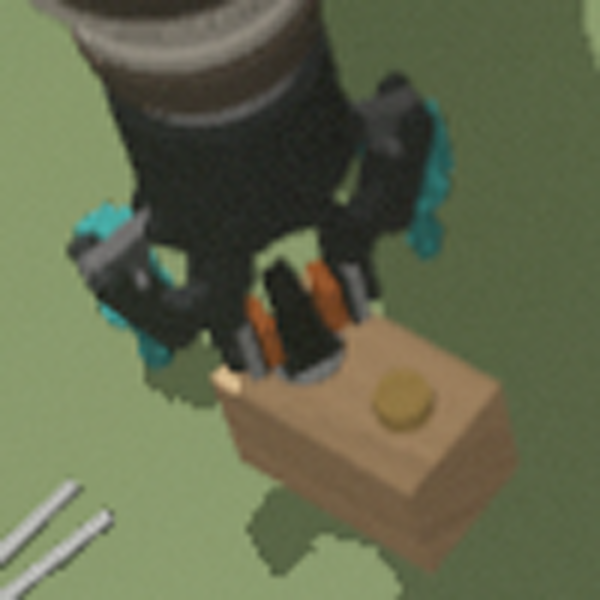

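The pads lie beside the two buttons (crop 255,340 and 350,290). I'll close, then lift.

Emit:
servo_tool([
  {"x": 0, "y": 0, "z": 0, "yaw": 0},
  {"x": 0, "y": 0, "z": 0, "yaw": 0},
  {"x": 0, "y": 0, "z": 0, "yaw": 0},
  {"x": 0, "y": 0, "z": 0, "yaw": 0},
  {"x": 0, "y": 0, "z": 0, "yaw": 0},
], grip=20, grip_force=30)

```text
time: 16.58
ee_pos: [0.4339, -0.2985, 0.0916]
tcp_rot: [-180.0, 0.2, 162.4]
wrist_force: [-1.7, 0.9, 5.9]
opening: 0.0253
```

Emit:
servo_tool([
  {"x": 0, "y": 0, "z": 8, "yaw": 0},
  {"x": 0, "y": 0, "z": 20, "yaw": 0},
  {"x": 0, "y": 0, "z": 35, "yaw": 0},
  {"x": 0, "y": 0, "z": 55, "yaw": 0},
  {"x": 0, "y": 0, "z": 75, "yaw": 0},
  {"x": 0, "y": 0, "z": 80, "yaw": 0},
])

```text
time: 17.32
ee_pos: [0.4345, -0.2989, 0.1736]
tcp_rot: [-179.9, 0.4, 162.4]
wrist_force: [-0.2, -1.0, -1.0]
opening: 0.0248
```

Run:
```python
from meas import *
o=get_obs();print(o['time'],o['ee_pos'].round(4),o['tcp_rot'].round(2),o['wrist_force'].round(1),o['opening'])
n='scene';im,d=camera(n);cv2.imwrite('pics/lift.png',big(im[200:320,120:240,::-1],5))
```

```text
17.325 [ 0.4345 -0.2989  0.1736] [-179.92    0.38  162.38] [-0.2 -1.  -1. ] 0.024846162732130785
```

View pics/lift.png

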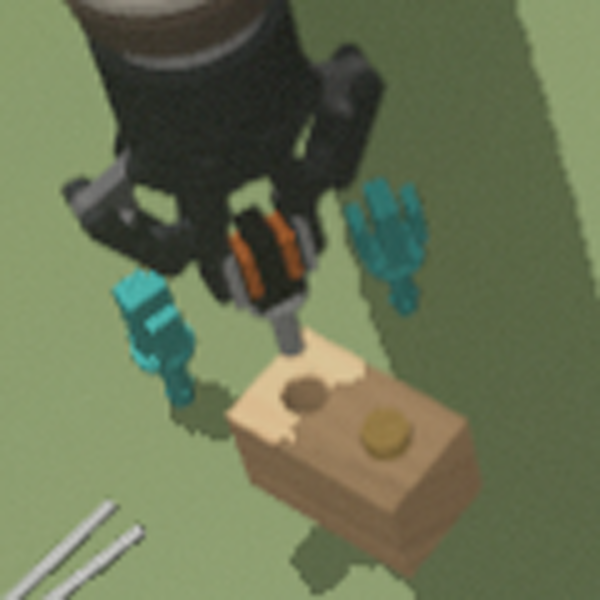

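Lifted with the buttons squeezed (24.8 mm opening). Going over to the clevis.

Emit:
servo_tool([
  {"x": 0, "y": 10, "z": 16, "yaw": 0},
  {"x": 15, "y": 40, "z": 16, "yaw": 0},
  {"x": 36, "y": 80, "z": 16, "yaw": 0},
  {"x": 58, "y": 125, "z": 16, "yaw": 0},
  {"x": 80, "y": 170, "z": 16, "yaw": 0},
  {"x": 102, "y": 215, "z": 16, "yaw": 0},
  {"x": 124, "y": 260, "z": 16, "yaw": 0},
  {"x": 146, "y": 305, "z": 16, "yaw": 0},
  {"x": 168, "y": 350, "z": 16, "yaw": 0},
  {"x": 185, "y": 385, "z": 16, "yaw": 0},
  {"x": 197, "y": 406, "z": 0, "yaw": 0},
  {"x": 197, "y": 406, "z": -15, "yaw": 0},
])

```text
time: 18.88
ee_pos: [0.6314, 0.1084, 0.1564]
tcp_rot: [-179.9, 0.3, 162.5]
wrist_force: [0.0, -0.9, -2.0]
opening: 0.025
```

Emit:
servo_tool([
  {"x": 0, "y": 0, "z": -8, "yaw": 0},
  {"x": 0, "y": 0, "z": -8, "yaw": 0},
  {"x": 0, "y": 0, "z": -8, "yaw": 0},
])

```text
time: 19.25
ee_pos: [0.6313, 0.1076, 0.1491]
tcp_rot: [-179.9, 0.3, 162.4]
wrist_force: [0.7, 0.8, -1.3]
opening: 0.0254
```

Run:
```python
from meas import *
o=get_obs();print(o['time'],o['q'].round(1),o['ee_pos'].round(4),o['tcp_rot'].round(2),o['wrist_force'].round(1),o['opening'])
for n,b in(('scene',(310,140,390,230)),('top',(190,130,260,200))):
    im,d=camera(n);np.savez(n+'3.npz',im=im,d=d);cv2.imwrite(f'pics/hov_{n}.png',big(im[b[1]:b[3],b[0]:b[2],::-1],6))
```

```text
19.25 [ 9.8 16.4 11.7 85.1 -0.2 27.3] [0.6313 0.1076 0.1491] [-179.91    0.31  162.42] [ 0.7  0.8 -1.3] 0.025384876256207924
```

View pics/hov_scene.png

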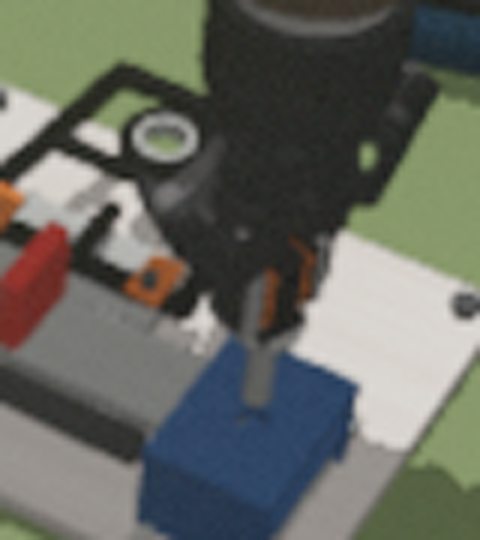

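View pics/hov_top.png

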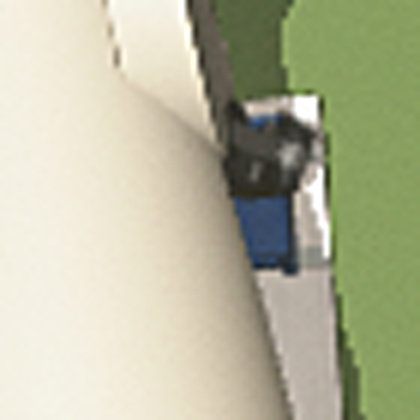

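In the scene view the tip is at crop (257,405), right above the hole at (248,415). I'll compare the shank axis with the hole in the same camera.

Run:
```python
from meas import *
n='scene'
hole=np.array([633.9,105.8,62])/1000 # scene-camera estimate, wall-corrected
print('hole px',proj(n,hole),'raised 11.5',proj(n,hole+[0,0,.0115]),'raised 31',proj(n,hole+[0,0,.031]))
im=np.load('scene3.npz')['im'];b=(340,185,365,215)
hs=cv2.cvtColor(big(im[b[1]:b[3],b[0]:b[2]]),cv2.COLOR_RGB2HSV)
for v in (196,198,200,202,204,206,207,208,209,210):
    r=int((v-b[1]+.5)*S);s=hs[r,:,1].astype(int)
    # largest run with low saturation
    w=np.where(s<90)[0]
    if len(w): print(v,'u',up(w.min())+b[0],up(w.max())+b[0],len(w), )
print(im[200:214:1,353].tolist()); print(im[210,344:358].tolist())
# jacobian
e=1e-3
for k in range(3):
    dP=np.zeros(3);dP[k]=e;print('d/mm',k,(proj(n,hole+dP)-proj(n,hole)).round(3))
```

```text
hole px [[351.34685664 208.82069291]] raised 11.5 [[351.80281189 205.83286709]] raised 31 [[352.59061082 200.66677674]]
196 u 339.5833333333333 364.4166666666667 150
198 u 339.5833333333333 364.4166666666667 127
200 u 339.5833333333333 364.4166666666667 88
202 u 339.5833333333333 355.25 53
204 u 339.5833333333333 354.9166666666667 45
206 u 339.5833333333333 354.5833333333333 33
207 u 350.5833333333333 353.9166666666667 21
209 u 349.9166666666667 349.9166666666667 1
[[95, 95, 92], [95, 95, 93], [95, 95, 92], [95, 97, 94], [94, 95, 93], [93, 93, 90], [95, 94, 92], [80, 84, 91], [46, 61, 83], [37, 54, 80], [46, 66, 94], [46, 67, 97], [47, 69, 101], [49, 72, 102]]
[[48, 70, 100], [47, 68, 100], [50, 71, 101], [51, 71, 102], [49, 69, 100], [57, 72, 95], [60, 75, 93], [53, 71, 99], [48, 70, 101], [46, 66, 94], [45, 61, 88], [44, 66, 98], [50, 72, 103], [48, 70, 102]]
d/mm 0 [[0.338 0.183]]
d/mm 1 [[ 0.214 -0.242]]
d/mm 2 [[ 0.039 -0.258]]
```

Run:
```python
from meas import *
im=np.load('scene2.npz')['im'];b=(325,190,375,235)
cv2.imwrite('pics/hz.png',cv2.resize(im[b[1]:b[3],b[0]:b[2],::-1],None,fx=14,fy=13,interpolation=cv2.INTER_NEAREST))
im=np.load('top2.npz')['im'];b=(200,145,245,180)
cv2.imwrite('pics/hzt.png',cv2.resize(im[b[1]:b[3],b[0]:b[2],::-1],None,fx=14,fy=14,interpolation=cv2.INTER_NEAREST))
```

```text
(no output)
```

View pics/hz.png

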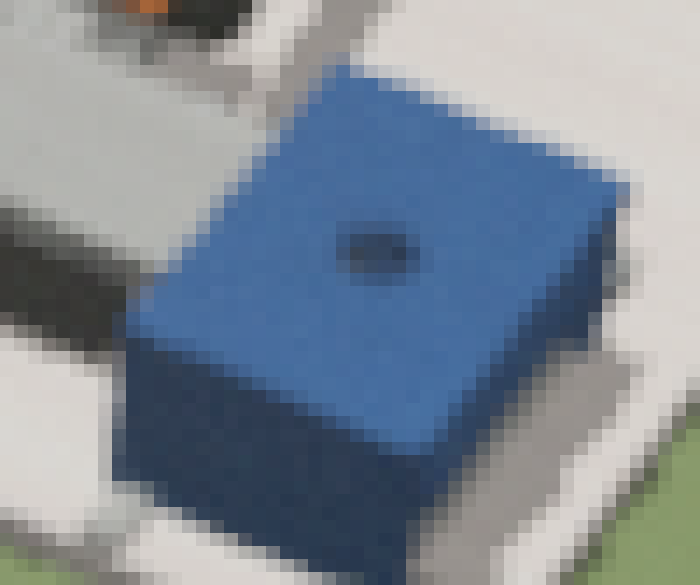

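View pics/hzt.png

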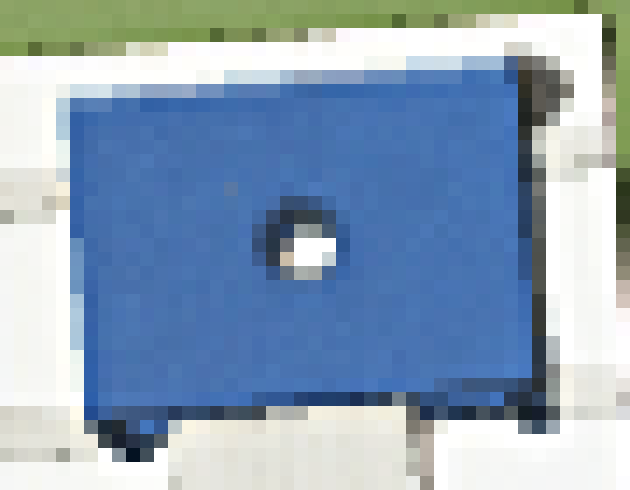

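The home-scene crop shows the whole hole as a dark ellipse at scene (351.6,208.7). In top it's at (220.6,161.6). I'll lower to about 3 mm above the plate and compare closely.

Emit:
servo_tool([
  {"x": -0.5, "y": -0.4, "z": -4, "yaw": 0},
  {"x": -0.5, "y": -0.4, "z": -8, "yaw": 0},
  {"x": -0.5, "y": -0.4, "z": -8, "yaw": 0},
])

```text
time: 19.73
ee_pos: [0.6308, 0.1075, 0.1407]
tcp_rot: [-179.9, 0.3, 162.4]
wrist_force: [0.8, 0.1, -0.6]
opening: 0.0249
```

Run:
```python
from meas import *
o=get_obs();print(o['time'],o['ee_pos'].round(4),o['tcp_rot'].round(2),o['wrist_force'].round(1))
im=camera('scene')[0];np.save('s4.npy',im);b=(325,180,375,225)
cv2.imwrite('pics/low.png',cv2.resize(im[b[1]:b[3],b[0]:b[2],::-1],None,fx=14,fy=13,interpolation=cv2.INTER_NEAREST))
for v in (198,201,203,205,207,208,209): print(v,im[v,346:360].sum(1).tolist(),(im[v,346:360,2].astype(int)-im[v,346:360,0]).tolist())
```

```text
19.725 [0.6308 0.1075 0.1407] [-179.91    0.3   162.44] [ 0.8  0.1 -0.6]
198 [320, 217, 235, 265, 269, 248, 155, 113, 140, 230, 276, 334, 337, 493] [17, 45, 20, 1, -3, -3, -3, -3, -2, -2, -2, -3, -1, -2]
201 [216, 222, 221, 221, 224, 252, 275, 283, 284, 255, 222, 215, 209, 215] [54, 51, 52, 52, 30, 3, -2, -2, -1, 17, 41, 50, 52, 53]
203 [225, 222, 211, 211, 244, 259, 273, 285, 265, 236, 220, 208, 221, 215] [51, 51, 54, 53, 20, -4, -3, -1, 4, 33, 54, 55, 54, 56]
205 [219, 222, 220, 209, 248, 275, 284, 285, 259, 227, 221, 219, 224, 220] [53, 53, 52, 42, 10, -2, -2, -1, 13, 43, 53, 53, 54, 52]
207 [216, 220, 213, 229, 246, 276, 278, 277, 250, 215, 223, 225, 223, 226] [53, 53, 55, 31, 3, -3, -2, -4, 20, 50, 53, 53, 54, 54]
208 [217, 222, 221, 225, 249, 274, 277, 266, 231, 211, 219, 216, 216, 221] [54, 53, 52, 32, 5, -3, -4, 1, 26, 53, 55, 56, 57, 52]
209 [217, 219, 216, 216, 237, 250, 255, 230, 196, 209, 221, 220, 219, 221] [53, 55, 53, 34, 12, 8, 9, 16, 32, 51, 53, 54, 54, 54]
```

View pics/low.png

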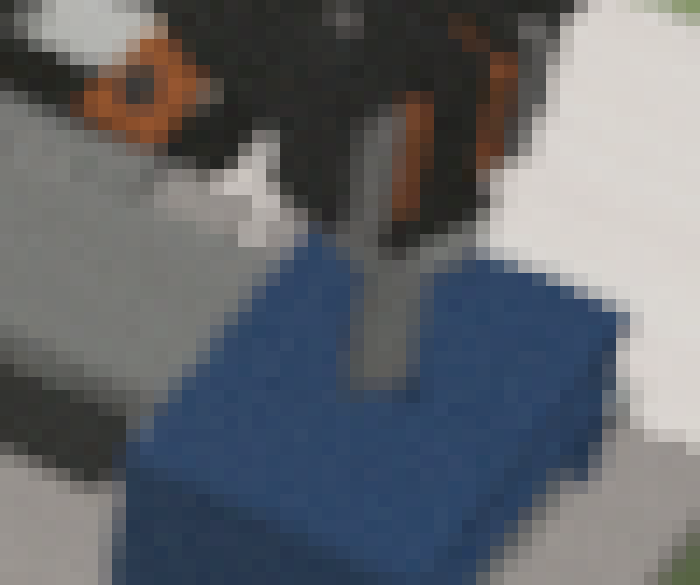

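The shank's centre line (u≈351.5) and tip (v≈208.1) match the hole within about 1 mm. Now I'll feel downward.

Emit:
servo_tool([
  {"x": 0, "y": 0.4, "z": -1, "yaw": 0},
  {"x": 0, "y": 0.4, "z": -2, "yaw": 0},
  {"x": 0, "y": 0.4, "z": -2.8, "yaw": 0},
  {"x": 0, "y": 0.4, "z": -3.4, "yaw": 0},
])

```text
time: 20.27
ee_pos: [0.6309, 0.1079, 0.1375]
tcp_rot: [-179.9, 0.3, 162.4]
wrist_force: [-0.1, -0.0, -0.6]
opening: 0.0251
```

Emit:
servo_tool([
  {"x": 0, "y": 0, "z": -0.6, "yaw": 0},
  {"x": 0, "y": 0, "z": -1.2, "yaw": 0},
])

```text
time: 20.52
ee_pos: [0.6309, 0.1079, 0.1363]
tcp_rot: [-179.9, 0.3, 162.4]
wrist_force: [-0.4, -0.8, -1.4]
opening: 0.0253
```

Emit:
servo_tool([
  {"x": 0, "y": 0, "z": -0.6, "yaw": 0},
  {"x": 0, "y": 0, "z": -1.2, "yaw": 0},
])

```text
time: 20.78
ee_pos: [0.6309, 0.1079, 0.1351]
tcp_rot: [-179.9, 0.3, 162.4]
wrist_force: [0.1, -0.3, -1.3]
opening: 0.0251
```

Emit:
servo_tool([
  {"x": 0, "y": 0, "z": -0.6, "yaw": 0},
  {"x": 0, "y": 0, "z": -1.2, "yaw": 0},
])

```text
time: 21.02
ee_pos: [0.6309, 0.1079, 0.1338]
tcp_rot: [-179.9, 0.3, 162.4]
wrist_force: [0.3, 0.2, -1.4]
opening: 0.0251
```

Tip is about 4 mm below the plate top with no force, so it is in the hole. Continuing gently.

Emit:
servo_tool([
  {"x": 0, "y": 0, "z": -0.8, "yaw": 0},
  {"x": 0, "y": 0, "z": -1.6, "yaw": 0},
  {"x": 0, "y": 0, "z": -2.4, "yaw": 0},
])

```text
time: 21.4
ee_pos: [0.6309, 0.1079, 0.1314]
tcp_rot: [-179.9, 0.3, 162.4]
wrist_force: [-0.5, 0.3, -0.7]
opening: 0.0252
```

Emit:
servo_tool([
  {"x": 0, "y": 0, "z": -0.8, "yaw": 0},
  {"x": 0, "y": 0, "z": -1.6, "yaw": 0},
  {"x": 0, "y": 0, "z": -2.4, "yaw": 0},
  {"x": 0, "y": 0, "z": -3.2, "yaw": 0},
])

```text
time: 21.9
ee_pos: [0.6309, 0.1079, 0.1281]
tcp_rot: [-179.9, 0.3, 162.4]
wrist_force: [-0.4, -0.7, -0.8]
opening: 0.0248
```

Emit:
servo_tool([
  {"x": 0, "y": 0, "z": -0.8, "yaw": 0},
  {"x": 0, "y": 0, "z": -1.6, "yaw": 0},
  {"x": 0, "y": 0, "z": -2.4, "yaw": 0},
])

```text
time: 22.28
ee_pos: [0.6309, 0.1079, 0.1257]
tcp_rot: [-179.9, 0.3, 162.4]
wrist_force: [-0.1, -0.2, -0.5]
opening: 0.0251
```

Emit:
servo_tool([
  {"x": 0, "y": 0, "z": -0.8, "yaw": 0},
  {"x": 0, "y": 0, "z": -1.6, "yaw": 0},
  {"x": 0, "y": 0, "z": -2.4, "yaw": 0},
  {"x": 0, "y": 0, "z": -3.2, "yaw": 0},
])

```text
time: 22.78
ee_pos: [0.6309, 0.1079, 0.1224]
tcp_rot: [-179.9, 0.3, 162.4]
wrist_force: [0.0, -0.5, -2.2]
opening: 0.025
```

Emit:
servo_tool([
  {"x": 0, "y": 0, "z": -0.7, "yaw": 0},
  {"x": 0, "y": 0, "z": -1.4, "yaw": 0},
  {"x": 0, "y": 0, "z": -2.1, "yaw": 0},
])

```text
time: 23.15
ee_pos: [0.6309, 0.1079, 0.1203]
tcp_rot: [-179.9, 0.3, 162.4]
wrist_force: [0.6, 0.7, -2.3]
opening: 0.025
```

Emit:
servo_tool([
  {"x": 0, "y": 0, "z": -0.7, "yaw": 0},
  {"x": 0, "y": 0, "z": -1.4, "yaw": 0},
  {"x": 0, "y": 0, "z": -2.1, "yaw": 0},
])

```text
time: 23.52
ee_pos: [0.6309, 0.1079, 0.1181]
tcp_rot: [-179.9, 0.3, 162.4]
wrist_force: [-0.5, 0.3, -1.1]
opening: 0.0251
```

Emit:
servo_tool([
  {"x": 0, "y": 0, "z": -0.7, "yaw": 0},
  {"x": 0, "y": 0, "z": -1.4, "yaw": 0},
])

```text
time: 23.78
ee_pos: [0.6309, 0.1079, 0.1167]
tcp_rot: [-179.9, 0.3, 162.4]
wrist_force: [-0.1, 0.2, -0.9]
opening: 0.025
```

Emit:
servo_tool([
  {"x": 0, "y": 0, "z": -0.7, "yaw": 0},
  {"x": 0, "y": 0, "z": -1.4, "yaw": 0},
  {"x": 0, "y": 0, "z": -2.1, "yaw": 0},
])

```text
time: 24.15
ee_pos: [0.6309, 0.1079, 0.1145]
tcp_rot: [-179.9, 0.3, 162.4]
wrist_force: [1.1, -0.3, -0.4]
opening: 0.025
```

Run:
```python
from meas import *
im=camera('scene')[0];b=(310,140,390,230)
cv2.imwrite('pics/in.png',big(im[b[1]:b[3],b[0]:b[2],::-1],6));print(get_obs()['wrist_force'])
```

```text
[-0.75994766  0.27727337 -0.68368493]
```

View pics/in.png

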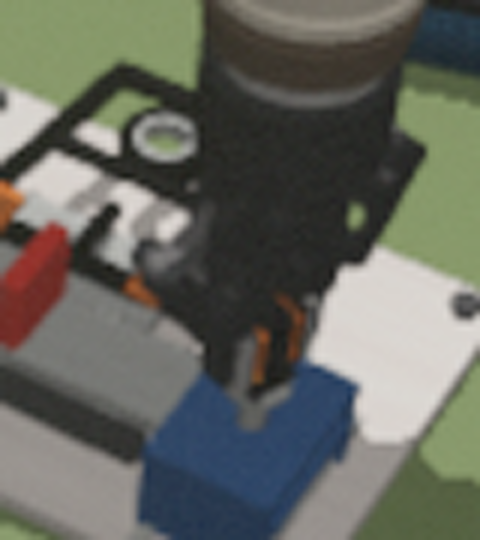

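The pin is well down into the clevis, with the shank shortened at (252,415). Continuing to the flange.

Emit:
servo_tool([
  {"x": 0, "y": 0, "z": -0.8, "yaw": 0},
  {"x": 0, "y": 0, "z": -1.6, "yaw": 0},
  {"x": 0, "y": 0, "z": -2.4, "yaw": 0},
  {"x": 0, "y": 0, "z": -3.2, "yaw": 0},
])

```text
time: 24.7
ee_pos: [0.6308, 0.1079, 0.1111]
tcp_rot: [-179.9, 0.3, 162.4]
wrist_force: [0.2, 0.0, -1.3]
opening: 0.0249
```

Emit:
servo_tool([
  {"x": 0, "y": 0, "z": -0.8, "yaw": 0},
  {"x": 0, "y": 0, "z": -1.6, "yaw": 0},
  {"x": 0, "y": 0, "z": -2.4, "yaw": 0},
  {"x": 0, "y": 0, "z": -3.2, "yaw": 0},
])

```text
time: 25.2
ee_pos: [0.6309, 0.1079, 0.1079]
tcp_rot: [-179.9, 0.3, 162.4]
wrist_force: [0.4, -0.5, -0.3]
opening: 0.0252
```

Emit:
servo_tool([
  {"x": 0, "y": 0, "z": -0.9, "yaw": 0},
  {"x": 0, "y": 0, "z": -1.8, "yaw": 0},
  {"x": 0, "y": 0, "z": -2.7, "yaw": 0},
  {"x": 0, "y": 0, "z": -3.6, "yaw": 0},
  {"x": 0, "y": 0, "z": -4.5, "yaw": 0},
])

```text
time: 25.82
ee_pos: [0.6309, 0.1079, 0.1034]
tcp_rot: [-179.9, 0.3, 162.4]
wrist_force: [-1.0, -1.0, -1.6]
opening: 0.0248
```

Emit:
servo_tool([
  {"x": 0, "y": 0, "z": -0.9, "yaw": 0},
  {"x": 0, "y": 0, "z": -1.8, "yaw": 0},
  {"x": 0, "y": 0, "z": -2.7, "yaw": 0},
  {"x": 0, "y": 0, "z": -3.6, "yaw": 0},
  {"x": 0, "y": 0, "z": -4.5, "yaw": 0},
])

```text
time: 26.45
ee_pos: [0.6309, 0.1079, 0.0988]
tcp_rot: [-179.9, 0.3, 162.4]
wrist_force: [0.8, -0.3, -0.5]
opening: 0.0249
```

Emit:
servo_tool([
  {"x": 0, "y": 0, "z": -0.8, "yaw": 0},
  {"x": 0, "y": 0, "z": -1.6, "yaw": 0},
  {"x": 0, "y": 0, "z": -2.4, "yaw": 0},
  {"x": 0, "y": 0, "z": -3.2, "yaw": 0},
])

```text
time: 26.95
ee_pos: [0.6309, 0.1079, 0.0956]
tcp_rot: [-179.9, 0.3, 162.4]
wrist_force: [-0.5, 0.1, -0.5]
opening: 0.0252
```

Emit:
servo_tool([
  {"x": 0, "y": 0, "z": -0.4, "yaw": 0},
  {"x": 0, "y": 0, "z": -0.8, "yaw": 0},
  {"x": 0, "y": 0, "z": -1.2, "yaw": 0},
])

```text
time: 27.32
ee_pos: [0.6309, 0.1079, 0.0943]
tcp_rot: [-179.9, 0.3, 162.4]
wrist_force: [0.1, -0.1, -1.0]
opening: 0.025
```

Emit:
servo_tool([
  {"x": 0, "y": 0, "z": -0.4, "yaw": 0},
  {"x": 0, "y": 0, "z": -0.8, "yaw": 0},
])

```text
time: 27.58
ee_pos: [0.6309, 0.1079, 0.0937]
tcp_rot: [-179.9, 0.3, 162.4]
wrist_force: [-1.1, 0.3, 2.1]
opening: 0.0253
```

Flange contact at 93.7 mm, as predicted. I'll press a trace more and open.

Emit:
servo_tool([
  {"x": 0, "y": 0, "z": -0.3, "yaw": 0},
  {"x": 0, "y": 0, "z": -0.3, "yaw": 0},
])

```text
time: 27.82
ee_pos: [0.6309, 0.1079, 0.0937]
tcp_rot: [-179.9, 0.3, 162.4]
wrist_force: [-2.2, 0.4, 2.0]
opening: 0.0251
```

Emit:
servo_tool([
  {"x": 0, "y": 0, "z": 0, "yaw": 0},
  {"x": 0, "y": 0, "z": 0, "yaw": 0},
  {"x": 0, "y": 0, "z": 0, "yaw": 0},
  {"x": 0, "y": 0, "z": 0, "yaw": 0},
  {"x": 0, "y": 0, "z": 0, "yaw": 0},
  {"x": 0, "y": 0, "z": 0, "yaw": 0},
], grip=60)

```text
time: 28.58
ee_pos: [0.6309, 0.1079, 0.0936]
tcp_rot: [-179.9, 0.3, 162.4]
wrist_force: [0.5, 0.4, 0.4]
opening: 0.06
```

Run:
```python
from meas import *
im=camera('scene')[0];b=(310,140,390,230)
cv2.imwrite('pics/rel.png',big(im[b[1]:b[3],b[0]:b[2],::-1],6));print(get_obs()['wrist_force'])
```

```text
[-0.2185791  -0.03399265  0.46086054]
```

View pics/rel.png

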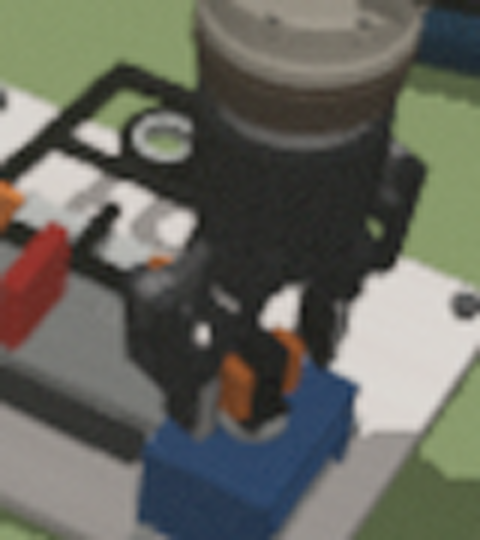

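Released, with the flange down at (255,425). I'll go straight up and back, then check.

Emit:
servo_tool([
  {"x": 0, "y": 0, "z": 10, "yaw": 0},
  {"x": 0, "y": 0, "z": 30, "yaw": 0},
  {"x": 0, "y": 0, "z": 60, "yaw": 0},
  {"x": 0, "y": 0, "z": 110, "yaw": 0},
  {"x": -20, "y": -40, "z": 150, "yaw": 0},
  {"x": -50, "y": -90, "z": 160, "yaw": 0},
  {"x": -80, "y": -140, "z": 160, "yaw": 0},
  {"x": -110, "y": -190, "z": 160, "yaw": 0},
  {"x": -140, "y": -240, "z": 160, "yaw": 0},
  {"x": -150, "y": -290, "z": 160, "yaw": 0},
  {"x": -150, "y": -290, "z": 160, "yaw": 0},
  {"x": -150, "y": -290, "z": 160, "yaw": 0},
])

```text
time: 30.12
ee_pos: [0.4809, -0.1821, 0.2542]
tcp_rot: [-179.9, 0.4, 162.4]
wrist_force: [-0.0, 0.1, 0.2]
opening: 0.06
```

Run:
```python
from meas import *
o=get_obs();print(o['time'],o['ee_pos'].round(3),o['qd'].round(1))
im=camera('scene')[0];b=(290,150,390,240);a=big(im[b[1]:b[3],b[0]:b[2],::-1],6);cv2.imwrite('pics/fs.png',a)
im,d=camera('top');b=(190,130,260,240);cv2.imwrite('pics/ft.png',big(im[b[1]:b[3],b[0]:b[2],::-1],5))
P=cloud('top',d)[145:180,205:245].reshape(-1,3);g=P[P[:,2]>.1];print(len(g),g.mean(0).round(3),g[:,2].max().round(4),np.percentile(P[P[:,2]>.09][:,2],[50,90]))
```

```text
30.125 [ 0.481 -0.182  0.254] [ 1.5  0.2 -0.2 -0.1  0.  -0. ]
88 [0.625 0.103 0.136] 1.3318 [0.10555816 0.11429999]
```

View pics/fs.png

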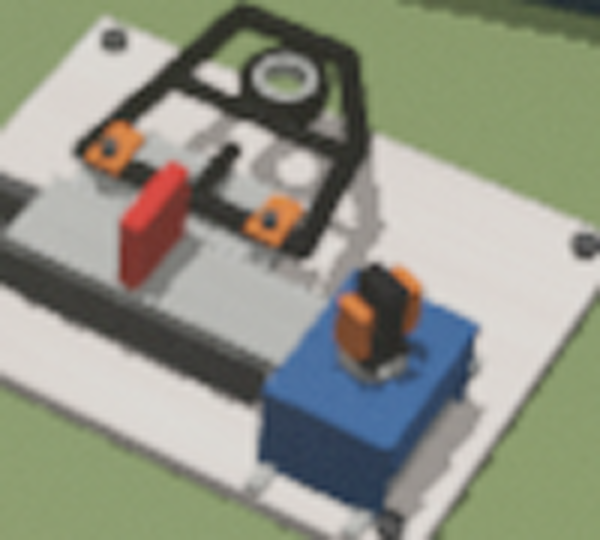

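View pics/ft.png

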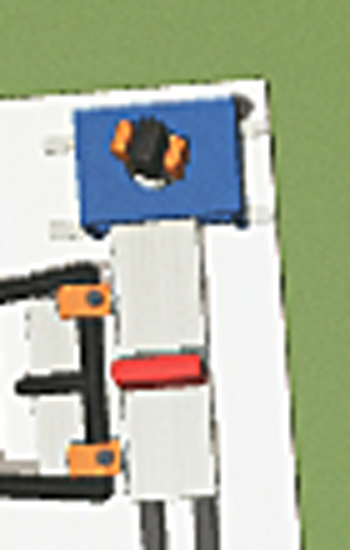

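Scene (375,370): the pin stands upright with its flange flat on the clevis and the buttons apart. The sled is home. Handing in.

```bash
python3 -c "
from h import *
print(job_done())"
```

```text
the job is handed in; nothing more can be done
None
```

I pushed the sled home, then took the orange-button pin from the stand and put it down through the clevis until its flange touched the plate. I let go, backed off and handed the job in at about 30 s of the 72 s allowed.

- **Forces:** the sled met its stop at about 8 N on the wrist. The pin went in at the first try with almost no force and met the plate at 2–3 N. Both are far below the 30 N limit.
- **Last views:** the pin stands upright with its flange flat on the plate and its buttons apart. The sled is home and the gripper is clear. The balls under the lower plate can't be seen; I take them to be out because the buttons are free and the flange is down.
- **What went wrong:** joint 6 reached its limit early on and tilted the tool by 2.8°. I removed the tilt by going round to the joint's other limit before gripping the pin.
- **What disagreed:** the two cameras differed by about 2.5 mm on where the hole is. I settled it by comparing the tip with the hole in one view, then by feel. The last depth reading of the pin's top was about 3 mm above the expected 111 mm and noisy. I relied on the flange contact height instead, which matched the prediction.
- **Not checked:** I did not measure the other things on the bench at the end, but I felt no contact with any of them.

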